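Check the balance with the large test weight

TASK

Do the daily check of the balance: zero it with the long bar key on its front panel while the pan is empty, then lift the largest weight straight up out of its pocket in the wooden block and set it down gently, standing upright in the middle of the pan. Do not press the key again once the weight is on the pan, and leave the other weights, the jar and the mortar as they are.

Things in the scene. Friction and masses are not known exactly. Their poses are not given: they have to be found in the camera images.
- balance: Top-loading precision balance, white, 200 mm wide (its y) x 280 mm deep (its x), fixed to the table. Origin on the table under the middle of the housing; its x axis points from its front (operating panel) to its back. The housing is 70 mm high behind; the panel slopes down to the front at 15 degrees (44 mm high at the front edge). Pan and zero key are on it.
- pan_centre (a point): Centre of the top face of the balance's square steel pan (160 x 160 x 6 mm, level, rigid), 88 mm above the table, 52 mm behind the balance's origin along its x; a fine ring of 80 mm diameter marks the middle. Axes as the balance's.
- zero_key_top (a point): Centre of the top face of the zero key, the only raised key on the balance: a bar 60 mm long across the panel (balance's y) and 18 mm wide, standing 10 mm proud of the sloping panel, at the panel's lower front. Its z axis is the panel's normal (15 degrees from vertical, leaning to the front); it is pressed along -z.
- zero_key (a joint): Travel of the zero key in m: 0 released, 0.004 fully down. Sprung: 1.5 N starts it, 3.5 N holds it fully down; it comes back by itself. It counts as pressed beyond 0.003.
- weight_block: Beech block 220 x 80 x 60 mm high, fixed to the table, any way round; origin on the table under its middle, x along its length. Three round pockets in a row on its long middle line hold the weights, the largest at x = -66 mm, the next at +14 mm, the smallest at +80 mm. Each pocket is 1 mm wider than its weight all round.
- large_pocket (a point): Centre of the mouth of the largest weight's pocket, on the block's top face, 60 mm above the table; the pocket is 40 mm wide and 46 mm deep. Axes as the block's.
- weight_large_mid (a point): Half-way up the largest weight: polished steel cylinder 38 mm in diameter and 49 mm high, above it a neck 15 mm in diameter and 6 mm high, then a knob 24 mm in diameter and 12 mm high; 67 mm high in all, 0.5 kg, loose. This point lies on its axis, 33.5 mm above its foot. In the pocket its shoulder stands 3 mm above the block's top and only the neck and knob can be gripped: the knob spans 9 to 21 mm above the block's top (21.5 to 33.5 mm above this point).
- weight_medium_mid (a point): Half-way up the middle weight, same shape: 28 mm in diameter, 51 mm high, 0.2 kg, loose in its pocket; its 18 mm knob tops out 18 mm above the block. To be left alone.
- weight_small_mid (a point): Half-way up the smallest weight, same shape: 22 mm in diameter, 41 mm high, 0.1 kg, loose in its pocket; its 14 mm knob tops out 15 mm above the block. To be left alone.
- jar_mid (a point): Half-way up a closed ointment jar, 74 mm in diameter, 66 mm high, about 0.15 kg, loose on the table. To be left alone.
- mortar_mid (a point): On the axis of a porcelain mortar, 38 mm above the table; 124 mm wide, 75 mm high, its pestle leans in it and tops out about 128 mm above the table; loose. To be left alone.
Things that resemble listed ones, but are neither listed nor needed, are in the scene too. What is shaped like the weight_block but pink or purple is not meant.

How it is judged:
By the outcome, as a careful person would: the job done as asked, in the order asked, and still so for the second after the job is handed in, with the robot touching nothing.
It also fails if it takes over 58 s, if anything falls off the work surface, if the arm or the gripper's body presses on something with over 40 N, if the wrist force passes 120 N, or if a joint passes its speed limit or range.

ROBOT

A 6-joint arm with a two-finger parallel gripper is mounted at the origin on the work surface. World frame = base frame: x ahead of the robot, y to its left, z up, the work surface at z = 0. Lengths are in m, angles in rad, forces in N, time in s.
With the tool pointing down it reaches from about 0.275 to 0.775 m from the base axis. Payload 14.6 kg.
Tool frame: the origin (TCP) lies between the finger pads; the fingertips stand 14 mm ahead of it and the grasp point (between the pads) lies 5 mm behind it; z points along the fingers, x is the direction in which the jaws open and shut, and the axes are right-handed (so a half turn about z gives the same grasp; the last joint's range is limited). The gripper opens to 85 mm and grips with 20 to 120 N. Pads are 22 mm wide; open, the fingers measure 114 mm over their backs; the gripper's body (76 mm by 85 mm) begins 54 mm behind the grasp point. The pads swing forward as they close: fully open they stand 13 mm farther back than shut.
Start: joints at [-1.427, 0.263, -0.048, 1.259, 0, 1.415], TCP at [0.155, -0.502, 0.215] pointing down, gripper open.
Joint ranges: [-2.65, 2.65], [-0.89, 1.7], [-1.18, 1.37], [-2.13, 2.11], [-1.35, 1.29], [-3.14, 3.14]. Speed limits (rad/s): [1.89, 1.89, 2.57, 2.79, 3.14, 3.14].

INTERFACE

Orientations are given as [roll, pitch, yaw] about the fixed x, y, z axes, in that order (R = Rz(yaw) Ry(pitch) Rx(roll)).
In Python, from station import env gives the robot as it stands. The module is installed in compiled form; this text tells all that it offers.
- The arm moves only by the tool move_arm, never from a script. Its argument "plan" is a list of rows, each a list of 4 numbers: the shift along the tool's x, y, z in units of 40 mm (1.0 is 40 mm), then the turn about the tool's z in units of 5 degrees (1.0 is 5 degrees). A call has exactly 10 rows; each row is the pose to reach, as a shift and turn from the pose commanded when the call began, along the tool's axes at that moment; what a row does not reach only later rows make up. A row lasts 1/10 s, in which the tool goes at most 50 mm and 8.59 degrees, less where a joint would pass 70% of its speed; a pose out of reach is approached as far as the arm can. A call with a gripper value outside its range is refused whole. "fingers" is the opening, from 0 (shut) to 1 (fully open), set as the call begins (left out, the last holds). The fingers move at their own pace and stop on an object; "newtons" is the grip in N (left out, the last holds). Time passes only in rows, so rows that repeat a pose let the fingers close, or fill a call up. It gives the time, the measured TCP pose, the force and the opening at its end, in the units of the state.
- env.observe(): the state, without advancing time (a new reading comes with each control period).
- env.camera(name): name is "scene" or "top" or "wrist"; returns a dict with "pixels" (384x512x3 uint8, red, green, blue), "fx", "fy", "cx", "cy" (pixels), "R" (3x3) and "t" (3): a world point X has camera coordinates R X + t. Camera axes: x right, y down, z forward; pixel columns grow to the right and rows downward; lengths in m; the calibration is good to about 2 mm. The wrist camera is an equidistant fisheye: a pixel r from the principal point sees the ray r / f radians off the axis. A picture is of the moment at which its call begins. There is no depth.
- env.job_done(): hands the job in, once; it reports no verdict.
Trained networks look in a picture, given as the dict that the camera call returned (one of the last four; its "shot" number tells which), for a name from the list of things; names that differ only in an ending like _2 or _b are one class to them, and where a whole thing is asked for, a point or a joint stands for the part that bears it (a point fixed in the world has none). Each returns a list of dicts, best first, with "score" (0 to 1); they miss things now and then, are a little off and sometimes report something else, mostly with a low value. They report only what shows in the picture. A call takes as long as a camera call. They do not tell look-alikes from the thing itself.
- env.boxes_of(query, picture): "point" ([x, y, z] in m, in world coordinates, good to about 4 mm: the middle of the surface that is visible of it).
The state is a dict: "time": time; "joint_pos": joint angles; "dq": joint speeds; "joint_efforts": joint torques, N m; "tcp_pos": TCP position; "tool_rot": TCP orientation; "contact_force": force on the tool from outside, world axes, zero at the start; "torque": the same for the moment, N m; "finger_gap": opening from 0.0 (shut) to 1.0 (fully open).
Only numpy, scipy, OpenCV 4.12 (cv2) and the standard library are available. Lean on these libraries where they do the work, as an engineer would, in place of code of your own. Each camera call takes 0.05 s, during which the arm holds its last target.

## Working session

There is one attempt and no reset: what is moved stays moved. The work goes in short steps, Python scripts to look and compute and a tool call to move; the robot and the scene stay as the last step left them, time stands still between calls to the robot, and variables do not carry over. Pictures are saved under pics/ and viewed, and the job is handed in when it is done.

Besides the shell and the picture viewer there is one more tool, called by a JSON object that holds its "name" and its "arguments". move_arm: Moves the arm, as the interface text tells. Its arguments: {"type":"object","properties":{"plan":{"type":"array"},"fingers":{"type":"number"},"newtons":{"type":"number"}},"required":["plan"]}

```bash
mkdir -p pics
cat > h.py <<'E'
import numpy as np, cv2
from station import env
def save(p,n): cv2.imwrite('pics/'+n+'.png',cv2.cvtColor(p['pixels'],cv2.COLOR_RGB2BGR))
def ray(p,u,v):
    d=np.array([(u-p['cx'])/p['fx'],(v-p['cy'])/p['fy'],1.]); R=np.array(p['R']);t=np.array(p['t'])
    return -R.T@t, R.T@d
def onz(p,u,v,z):
    c,d=ray(p,u,v); return c+d*(z-c[2])/d[2]
def proj(p,X):
    c=np.array(p['R'])@np.array(X)+np.array(p['t']); return c[0]/c[2]*p['fx']+p['cx'],c[1]/c[2]*p['fy']+p['cy']
E
python3 - <<'E'
from h import *
import pickle
P={}
for n in ['scene','top']:
    p=env.camera(n); save(p,n+'0'); P[n]=p
    for q in ['balance','zero_key','weight_block','weight_large_mid','weight_medium_mid','weight_small_mid','jar_mid','mortar_mid']:
        for r in env.boxes_of(q,p)[:3]:
            print(n,q,np.round(r['point'],3),round(r['score'],2),np.round(proj(p,r['point'])))
pickle.dump(P,open('P.pkl','wb'))
print(env.observe())
E
```

```text
scene balance [0.579 0.17  0.069] 0.95 [293. 194.]
scene balance [ 0.566 -0.265  0.059] 0.24 [193. 234.]
scene zero_key [0.436 0.16  0.067] 0.43 [275. 168.]
scene zero_key [0.598 0.19  0.086] 0.3 [300. 193.]
scene weight_block [ 0.265 -0.282  0.064] 0.86 [162. 177.]
scene weight_block [ 0.568 -0.265  0.063] 0.84 [193. 234.]
scene weight_block [ 0.316 -0.55   0.061] 0.57 [104. 211.]
scene weight_large_mid [ 0.62  -0.26   0.067] 0.51 [199. 244.]
scene jar_mid [ 0.773 -0.017  0.067] 0.62 [274. 251.]
scene mortar_mid [0.538 0.528 0.054] 0.66 [362. 157.]
top balance [0.533 0.174 0.071] 0.74 [201. 177.]
top weight_block [ 0.543 -0.26   0.06 ] 0.8 [330. 173.]
top weight_block [ 0.297 -0.544  0.061] 0.55 [420. 244.]
top weight_block [ 0.204 -0.329  0.059] 0.4 [356. 274.]
top weight_large_mid [ 0.612 -0.254  0.063] 0.61 [328. 152.]
top weight_medium_mid [ 0.536 -0.26   0.061] 0.46 [330. 175.]
top jar_mid [ 0.755 -0.01   0.064] 0.63 [255. 114.]
top mortar_mid [0.558 0.53  0.04 ] 0.91 [ 98. 175.]
top mortar_mid [ 0.548 -0.256  0.06 ] 0.34 [329. 171.]
{'time': 0.9, 'joint_pos': array([-1.42728731e+00,  2.63081662e-01, -4.82692420e-02,  1.25940435e+00,
       -1.59282757e-05,  1.41547471e+00]), 'dq': array([ 0.00108751, -0.00140767,  0.00073931, -0.00020284,  0.00197608,
       -0.0014663 ]), 'joint_efforts': array([-9.41888757e-04, -6.37423325e+01,  3.84765673e+01,  1.34496444e-03,
        1.54700178e-04,  1.16157400e-05]), 'tcp_pos': array([ 0.15454316, -0.50175382,  0.2154991 ]), 'tool_rot': array([ 3.14157056e+00, -3.81133608e-05, -1.27196569e+00]), 'contact_force': array([-0.21629642, -0.01957003,  0.28309259]), 'torque': array([ 0.04687045, -0.01753888,  0.02545105]), 'finger_gap': 0.9987985198075389}
```

Run:
```python
import cv2
for n in ['scene0','top0']:
    a=cv2.imread('pics/'+n+'.png'); 
    cv2.imwrite('pics/'+n+'b.png',cv2.resize(a,(800,600),interpolation=cv2.INTER_CUBIC))
a=cv2.imread('pics/top0.png')[120:240,130:380]
cv2.imwrite('pics/topcrop.png',cv2.resize(a,(800,384),interpolation=cv2.INTER_CUBIC))
```

```text
(no output)
```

View pics/scene0b.png

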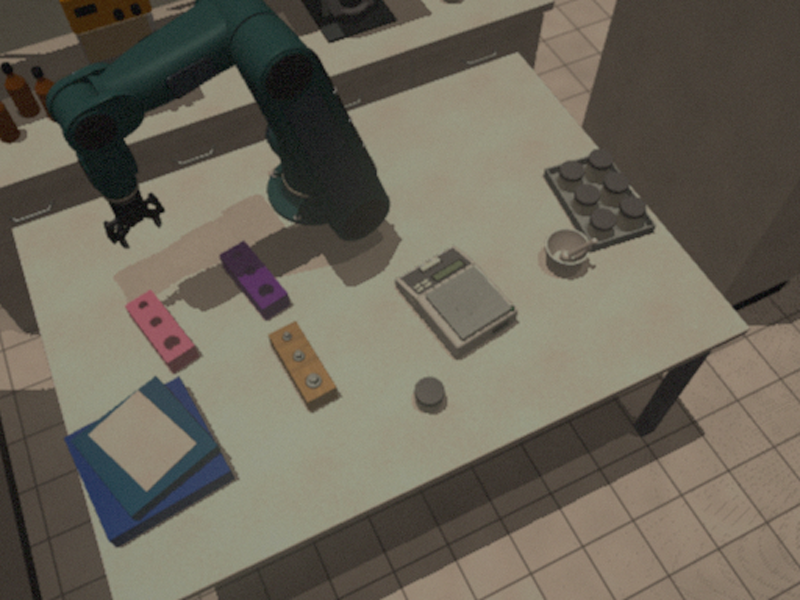

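View pics/top0b.png

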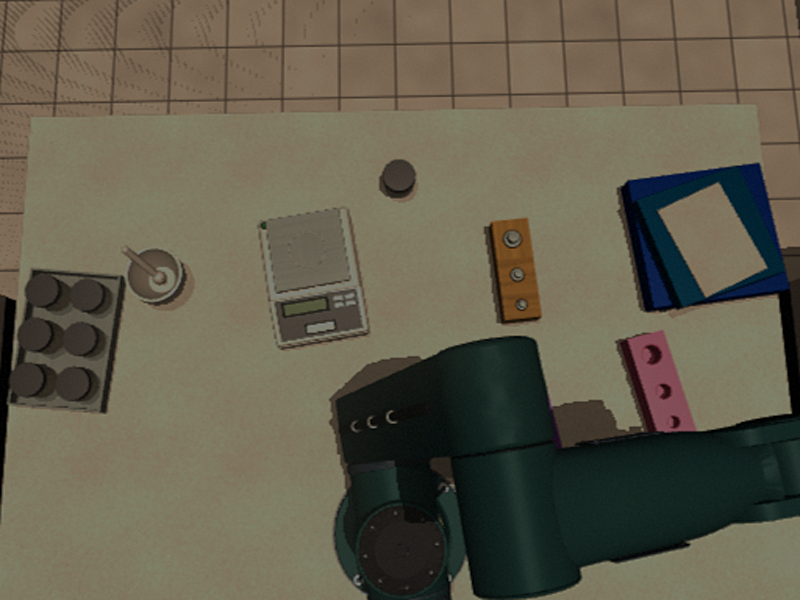

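View pics/topcrop.png

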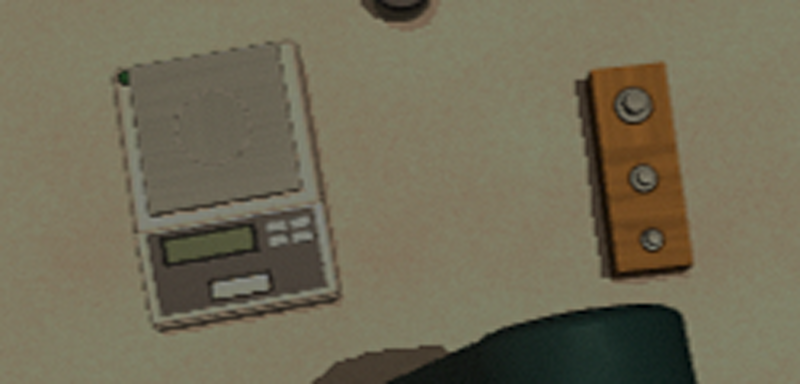

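```bash
cat > m.py <<'E'
from h import *
import pickle
p=pickle.load(open('P.pkl','rb'))['top']
px=lambda u,v:((u+.5)/3.2-.5+130,(v+.5)/3.2-.5+120)
def f(l,z): return np.array([onz(p,*px(*q),z) for q in l])
pan=f([(130,66),(281,44),(303,190),(150,216)],.088)
print(pan,pan.mean(0),[np.linalg.norm(pan[i]-pan[i-1]) for i in range(4)])
ys=[np.arctan2(*(pan[a]-pan[b])[1::-1]) for a,b in((0,3),(1,2))]; print('yaw',ys)
k=f([(209,282),(269,275),(272,291),(212,300)],.063);print('key',k,k.mean(0))
b=f([(590,70),(665,63),(692,265),(616,274)],.06);print('block',b,b.mean(0),[np.linalg.norm(b[i]-b[i-1]) for i in range(4)])
print('knobs',f([(634,103)],.081),f([(645,177)],.078),f([(653,239)],.075))
print('cam',ray(p,0,0)[0])
E
python3 m.py
```

```text
[[0.65949857 0.27619044 0.088     ]
 [0.68011266 0.11747008 0.088     ]
 [0.52275631 0.09568625 0.088     ]
 [0.49873853 0.25368622 0.088     ]] [0.59027652 0.18575825 0.088     ] [np.float64(0.1623275405218485), np.float64(0.16005340832413334), np.float64(0.1588570222486879), np.float64(0.15981502544426687)]
yaw [np.float64(0.13908262203808766), np.float64(0.13756194131818145)]
key [[0.43239413 0.19581325 0.063     ]
 [0.43842779 0.13343219 0.063     ]
 [0.42158571 0.13039817 0.063     ]
 [0.41348695 0.19265803 0.063     ]] [0.42647364 0.16307541 0.063     ]
block [[ 0.65275209 -0.21006473  0.06      ]
 [ 0.65878229 -0.29049725  0.06      ]
 [ 0.44011058 -0.30736155  0.06      ]
 [ 0.43230856 -0.22772522  0.06      ]] [ 0.54598838 -0.25891219  0.06      ] [np.float64(0.22114982303275987), np.float64(0.08065825685675332), np.float64(0.21932104941582645), np.float64(0.0800175931322527)]
knobs [[ 0.6100045 -0.2520195  0.081    ]] [[ 0.53108125 -0.26012633  0.078     ]] [[ 0.46592769 -0.26565591  0.075     ]]
cam [ 0.1981446  -0.00553011  1.67052839]
```

```bash
cat >> h.py <<'E'
def go(x,y,z,yaw=None,cmd=None):
    s=env.observe(); t=s['tcp_pos'] if cmd is None else cmd; w=s['tool_rot'][2]
    d=np.array([x,y,z])-t
    u=np.array([d[0]*np.cos(w)+d[1]*np.sin(w), d[0]*np.sin(w)-d[1]*np.cos(w), -d[2]])/.04
    r=0 if yaw is None else -np.degrees(yaw-w)/5
    print('t',round(s['time'],2),'pos',np.round(s['tcp_pos'],4),'rot',np.round(s['tool_rot'],3),'F',np.round(s['contact_force'],1),'gap',round(s['finger_gap'],3),'\n units',np.round(u,3),round(r,2))
E
python3 - <<'E'
from h import *
go(.426,.163,.16,1.709)
E
```

```text
t 0.9 pos [ 0.1545 -0.5018  0.2155] rot [ 3.142 -0.    -1.272] F [-0.2 -0.   0.3] gap 0.999 
 units [-13.884 -11.378   1.387] -34.16
```

{"name": "move_arm", "arguments": {"plan": [[-0.9,-0.7,0,-1.7],[-1.8,-1.45,0,-3.4],[-2.7,-2.2,0,-5.1],[-3.6,-2.95,0,-6.8],[-4.5,-3.7,0,-8.5],[-5.4,-4.4,0,-10.2],[-6.3,-5.2,0.1,-11.9],[-7.2,-5.9,0.2,-13.6],[-8.1,-6.6,0.3,-15.3],[-9.0,-7.4,0.4,-17]], "fingers": 0, "newtons": 20}}

```text
time: 1.9
tcp_pos: [0.3295, -0.0741, 0.2001]
tool_rot: [3.141, -0.001, 0.199]
contact_force: [-0.1, -0.5, 0.9]
finger_gap: 0.001
```

```bash
python3 -c "
from h import *
go(.426,.163,.16,1.709)"
```

```text
t 1.9 pos [ 0.3295 -0.0741  0.2001] rot [ 3.141e+00 -1.000e-03  1.990e-01] F [-0.1 -0.5  0.9] gap 0.001 
 units [ 3.535 -5.336  1.003] -17.31
```

{"name": "move_arm", "arguments": {"plan": [[0.4,-0.6,0.1,-1.7],[0.8,-1.2,0.2,-3.4],[1.2,-1.8,0.3,-5.1],[1.6,-2.4,0.4,-6.8],[2.0,-3.0,0.5,-8.5],[2.4,-3.6,0.6,-10.2],[2.8,-4.2,0.7,-11.9],[3.1,-4.7,0.8,-13.6],[3.4,-5.1,0.9,-15.3],[3.54,-5.34,1.0,-17]]}}

```text
time: 2.9
tcp_pos: [0.428, 0.1621, 0.1597]
tool_rot: [3.141, -0.0, 1.684]
contact_force: [-0.7, -0.2, 0.1]
finger_gap: -0.002
```

```bash
python3 -c "
from h import *
go(.426,.163,.10,1.709)
p=env.camera('wrist');save(p,'w1');print(p['R'],p['t'],p['fx'],p['cx'],p['cy'])
p=env.camera('top');save(p,'t1')
p=env.camera('scene');save(p,'s1')"
```

```text
t 2.9 pos [0.428  0.1621 0.1597] rot [ 3.141 -0.     1.684] F [-0.7 -0.2  0.1] gap -0.002 
 units [ 0.028 -0.048  1.493] -0.29
[[-1.12044512e-01  9.93703060e-01  5.05115621e-04]
 [ 9.60316630e-01  1.08149357e-01  2.57090814e-01]
 [ 2.55417301e-01  2.92906857e-02 -9.66387116e-01]] [-0.11304657 -0.44728481  0.21071017] 297.3186396354542 255.3150950429161 188.32089143182938
```

View pics/w1.png

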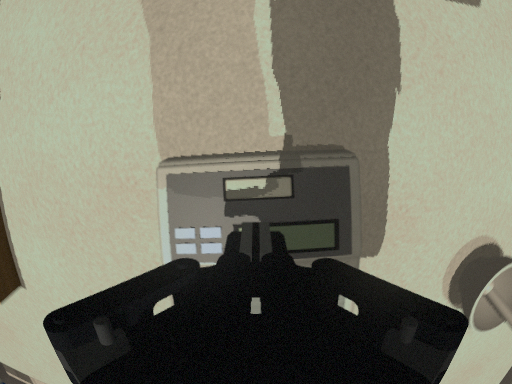

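```bash
cat >> h.py <<'E'
def fonz(p,u,v,z):
    x,y=(u-p['cx']),(v-p['cy']); r=np.hypot(x,y)+1e-9; th=r/p['fx']
    d=np.array([x/r*np.sin(th),y/r*np.sin(th),np.cos(th)]); R=np.array(p['R']); c=-R.T@np.array(p['t']); d=R.T@d
    return c+d*(z-c[2])/d[2]
E
python3 -c "
from h import *
p=env.camera('wrist')
print(fonz(p,258,188,.061), fonz(p,224,188,.061)-fonz(p,293,188,.061))
for q in [(165,163),(357,156)]: print(fonz(p,*q,.044))"
```

```text
[0.42976998 0.16351653 0.061     ] [ 0.00639296 -0.06182607  0.        ]
[0.41859034 0.07219197 0.044     ]
[0.39238137 0.25641219 0.044     ]
```

{"name": "move_arm", "arguments": {"plan": [[0.03,0,0.3,0],[0.03,0,0.6,0],[0.03,0,0.9,0],[0.03,0,1.2,0],[0.03,0,1.45,0],[0.03,0,1.65,0],[0.03,0,1.8,0],[0.03,0,1.85,0],[0.03,0,1.87,0],[0.03,0,1.87,0]]}}

```text
time: 4.1
tcp_pos: [0.4274, 0.162, 0.0853]
tool_rot: [3.141, -0.0, 1.676]
contact_force: [-0.2, -0.4, -0.0]
finger_gap: 0.0
```

```bash
python3 -c "
from h import *
go(.428,.163,.072)
p=env.camera('wrist');save(p,'w2');p=env.camera('scene');save(p,'s2')
a=cv2.imread('pics/s2.png')[120:260,220:360];cv2.imwrite('pics/s2c.png',cv2.resize(a,(600,600)))"
```

```text
t 4.1 pos [0.4274 0.162  0.0853] rot [ 3.141 -0.     1.676] F [-0.2 -0.4 -0. ] gap 0.0 
 units [0.024 0.016 0.334] 0
```

View pics/w2.png

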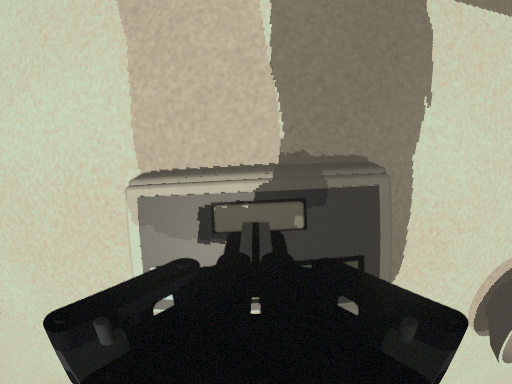

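View pics/s2c.png

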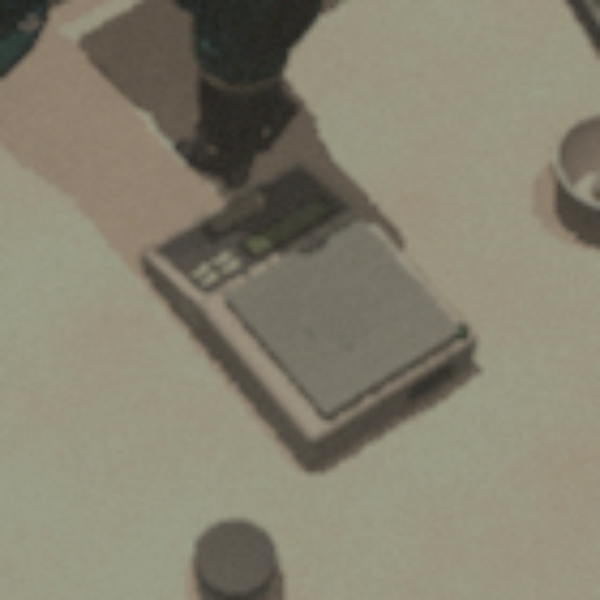

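```bash
python3 -c "
from h import *
p=env.camera('wrist')
for q in [(212,205),(305,201),(305,228),(215,233),(258,216.5)]: print(fonz(p,*q,.061))
print('tipfront',fonz(p,256,223,.071))"
```

```text
[0.42518306 0.13317564 0.061     ]
[0.41612205 0.19325413 0.061     ]
[0.4349662  0.19625475 0.061     ]
[0.44486354 0.13636373 0.061     ]
[0.42986829 0.16389519 0.061     ]
tipfront [0.4306442  0.16263082 0.071     ]
```

{"name": "move_arm", "arguments": {"plan": [[0.03,-0.02,0.05,0],[0.03,-0.02,0.1,0],[0.03,-0.02,0.14,0],[0.03,-0.02,0.17,0],[0.03,-0.02,0.2,0],[0.03,-0.02,0.22,0],[0.03,-0.02,0.24,0],[0.03,-0.02,0.26,0],[0.03,-0.02,0.26,0],[0.03,-0.02,0.26,0]]}}

```text
time: 5.25
tcp_pos: [0.4264, 0.1631, 0.0748]
tool_rot: [3.142, -0.0, 1.676]
contact_force: [0.9, -0.7, 0.9]
finger_gap: 0.0
```

```bash
python3 -c "
from h import *
go(.428,.163,.072)
p=env.camera('wrist');save(p,'w3')"
```

```text
t 5.25 pos [0.4264 0.1631 0.0748] rot [ 3.142 -0.     1.676] F [ 0.9 -0.7  0.9] gap 0.0 
 units [-0.006  0.04   0.07 ] 0
```

View pics/w3.png

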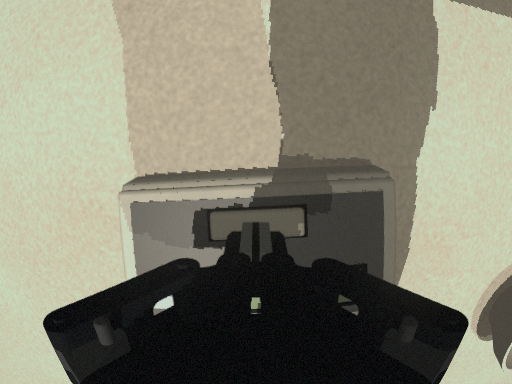

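{"name": "move_arm", "arguments": {"plan": [[0,0.02,0.01,0],[0,0.04,0.02,0],[0,0.04,0.03,0],[0,0.04,0.04,0],[0,0.04,0.05,0],[0,0.04,0.06,0],[0,0.04,0.07,0],[0,0.04,0.08,0],[0,0.04,0.08,0],[0,0.04,0.08,0]]}}

```text
time: 6.3
tcp_pos: [0.428, 0.1632, 0.0716]
tool_rot: [-3.142, -0.0, 1.676]
contact_force: [0.3, 0.2, 0.5]
finger_gap: -0.003
```

{"name": "move_arm", "arguments": {"plan": [[0,0,0.01,0],[0,0,0.02,0],[0,0,0.03,0],[0,0,0.04,0],[0,0,0.05,0],[0,0,0.06,0],[0,0,0.07,0],[0,0,0.08,0],[0,0,0.08,0],[0,0,0.08,0]]}}

```text
time: 7.3
tcp_pos: [0.428, 0.1632, 0.0684]
tool_rot: [-3.142, 0.0, 1.676]
contact_force: [-0.7, 0.2, 0.1]
finger_gap: -0.001
```

```bash
python3 -c "
from h import *
go(.428,.163,.072)
p=env.camera('wrist');save(p,'w4');a=cv2.imread('pics/w4.png')[160:300,150:350];cv2.imwrite('pics/w4c.png',cv2.resize(a,(800,560),interpolation=cv2.INTER_CUBIC))"
```

```text
t 7.3 pos [0.428  0.1632 0.0684] rot [-3.142  0.     1.676] F [-0.7  0.2  0.1] gap -0.001 
 units [-0.006  0.    -0.091] 0
```

View pics/w4c.png

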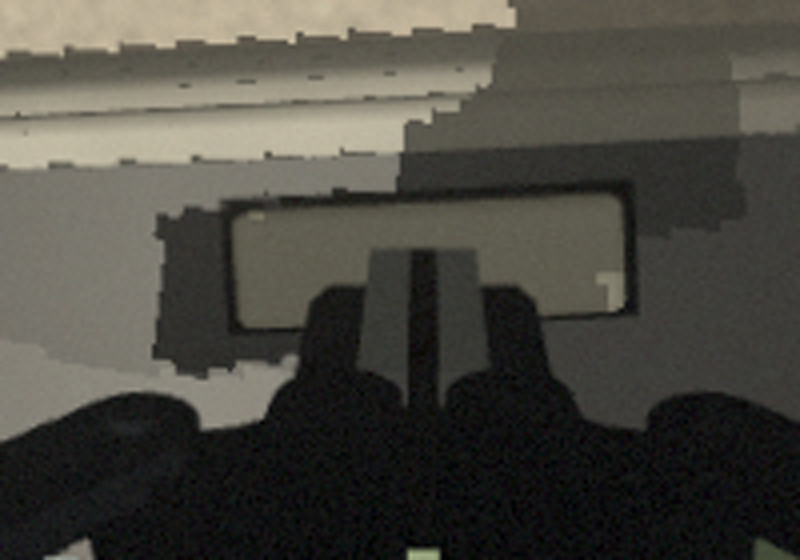

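```bash
python3 -c "
from h import *
p=env.camera('wrist');
L=(150+235/4,160+270/4);Rr=(150+628/4,160+252/4)
for z in [.04,.045,.05,.055,.06]:
  a,b=fonz(p,*L,z),fonz(p,*Rr,z); print(z,a,b,np.linalg.norm(a-b))
  print('   tip',fonz(p,256,222,z), 'front edge corner', fonz(p,130,195,z),fonz(p,390,190,z))
R=np.array(p['R']);print(-R.T@p['t'])
go(.428,.163,.062)
"
```

```text
0.04 [0.44350567 0.13263192 0.04      ] [0.4332023  0.19914892 0.04      ] 0.06731025742217597
   tip [0.43587357 0.16438994 0.04      ] front edge corner [0.42648653 0.07498591 0.04      ] [0.40383044 0.25559099 0.04      ]
0.045 [0.44135738 0.13326025 0.045     ] [0.43132901 0.19800187 0.045     ] 0.06551370484994147
   tip [0.43392898 0.16417063 0.045     ] front edge corner [0.42479248 0.07715285 0.045     ] [0.4027411  0.25293747 0.045     ]
0.05 [0.43920908 0.13388859 0.05      ] [0.42945572 0.19685483 0.05      ] 0.06371715227770697
   tip [0.43198439 0.16395132 0.05      ] front edge corner [0.42309844 0.07931979 0.05      ] [0.40165177 0.25028395 0.05      ]
0.055 [0.43706079 0.13451692 0.055     ] [0.42758243 0.19570778 0.055     ] 0.06192059970547249
   tip [0.43003981 0.16373201 0.055     ] front edge corner [0.4214044  0.08148673 0.055     ] [0.40056243 0.24763043 0.055     ]
0.06 [0.4349125  0.13514525 0.06      ] [0.42570914 0.19456073 0.06      ] 0.06012404713323799
   tip [0.42809522 0.16351271 0.06      ] front edge corner [0.41971036 0.08365368 0.06      ] [0.39947309 0.24497691 0.06      ]
[0.36301697 0.15617327 0.22733172]
t 7.4 pos [0.428  0.1632 0.0684] rot [-3.142  0.     1.676] F [ 0.8 -0.2 -0.1] gap 0.003 
 units [-0.006  0.     0.159] 0
```

```bash
python3 -c "
from h import *
p=env.camera('scene');save(p,'s3')
a=cv2.imread('pics/s3.png')[130:220,230:350];cv2.imwrite('pics/s3c.png',cv2.resize(a,(800,600),interpolation=cv2.INTER_CUBIC))
print(proj(p,[.428,.163,.054]),proj(p,[.428,.163,.061]))
p=env.camera('top');save(p,'t3')
a=cv2.imread('pics/t3.png')[150:240,150:270];cv2.imwrite('pics/t3c.png',cv2.resize(a,(800,600),interpolation=cv2.INTER_CUBIC))"
```

```text
(np.float64(274.40297373846533), np.float64(168.56540460180094)) (np.float64(274.45425993617687), np.float64(167.6228628152234))
```

View pics/s3c.png

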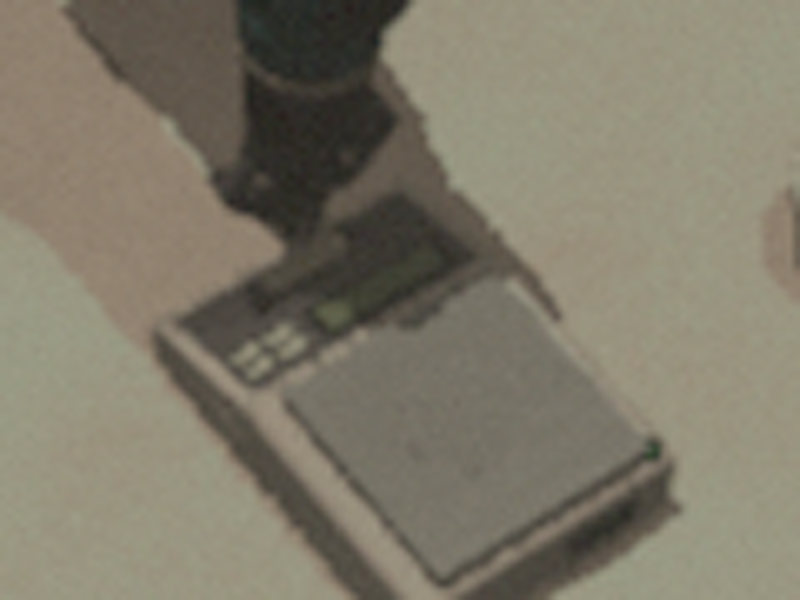

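View pics/t3c.png

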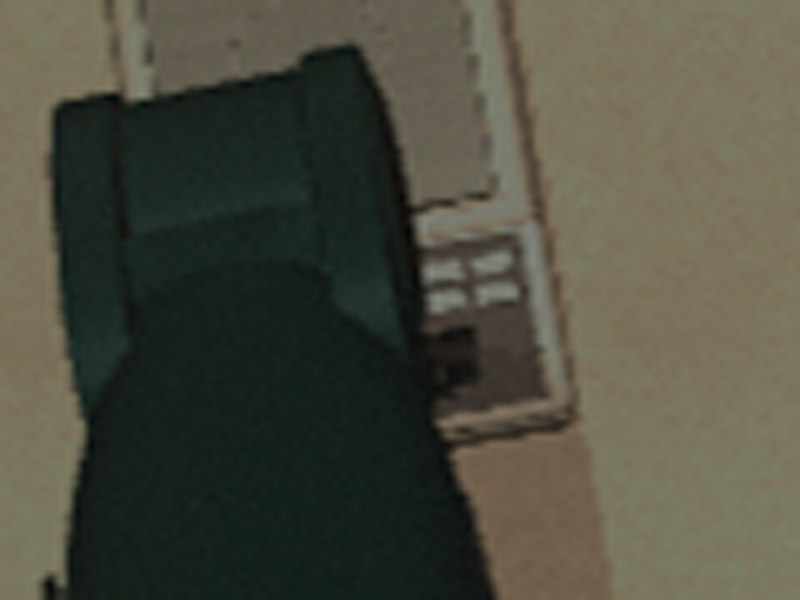

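{"name": "move_arm", "arguments": {"plan": [[0,0,0.02,0],[0,0,0.04,0],[0,0,0.06,0],[0,0,0.08,0],[0,0,0.1,0],[0,0,0.12,0],[0,0,0.14,0],[0,0,0.15,0],[0,0,0.15,0],[0,0,0.15,0]]}}

```text
time: 8.5
tcp_pos: [0.428, 0.1632, 0.0624]
tool_rot: [3.142, 0.0, 1.676]
contact_force: [-0.6, -0.4, 0.5]
finger_gap: 0.003
```

{"name": "move_arm", "arguments": {"plan": [[0,0,0.02,0],[0,0,0.04,0],[0,0,0.06,0],[0,0,0.08,0],[0,0,0.1,0],[0,0,0.12,0],[0,0,0.13,0],[0,0,0.14,0],[0,0,0.14,0],[0,0,0.14,0]]}}

```text
time: 9.5
tcp_pos: [0.428, 0.1632, 0.0568]
tool_rot: [3.142, -0.0, 1.676]
contact_force: [0.9, 0.0, -0.7]
finger_gap: -0.002
```

```bash
python3 -c "
from h import *
go(.428,.163,.062)
p=env.camera('wrist');save(p,'w5');a=cv2.imread('pics/w5.png')[160:300,150:350];cv2.imwrite('pics/w5c.png',cv2.resize(a,(800,560),interpolation=cv2.INTER_CUBIC))
"
```

```text
t 9.5 pos [0.428  0.1632 0.0568] rot [ 3.142 -0.     1.676] F [ 0.9  0.  -0.7] gap -0.002 
 units [-0.006 -0.001 -0.13 ] 0
```

View pics/w5c.png

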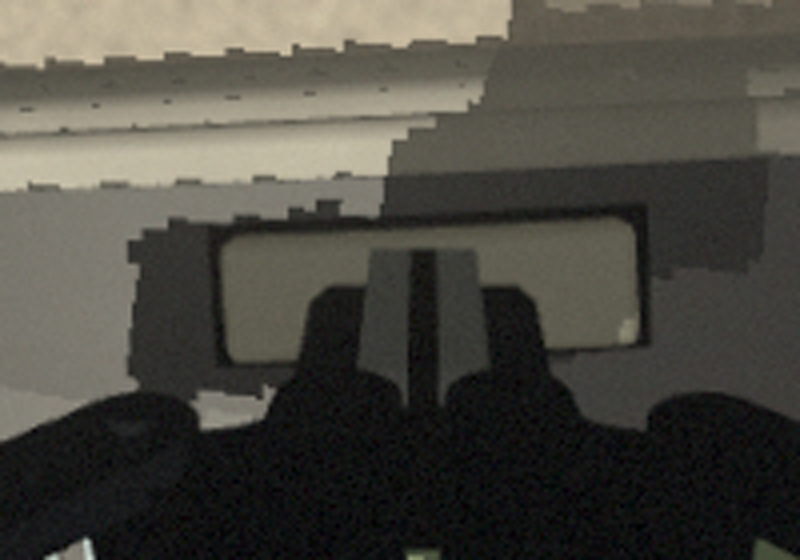

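{"name": "move_arm", "arguments": {"plan": [[0,0,0.02,0],[0,0,0.04,0],[0,0,0.06,0],[0,0,0.08,0],[0,0,0.1,0],[0,0,0.12,0],[0,0,0.14,0],[0,0,0.15,0],[0,0,0.15,0],[0,0,0.15,0]]}}

```text
time: 10.55
tcp_pos: [0.428, 0.1632, 0.0508]
tool_rot: [-3.142, -0.0, 1.676]
contact_force: [-0.2, -0.2, -0.6]
finger_gap: -0.0
```

{"name": "move_arm", "arguments": {"plan": [[0,0,0.02,0],[0,0,0.04,0],[0,0,0.06,0],[0,0,0.08,0],[0,0,0.1,0],[0,0,0.11,0],[0,0,0.12,0],[0,0,0.13,0],[0,0,0.13,0],[0,0,0.13,0]]}}

```text
time: 11.55
tcp_pos: [0.4281, 0.1633, 0.0456]
tool_rot: [3.141, -0.0, 1.676]
contact_force: [-0.4, -0.3, 2.0]
finger_gap: -0.002
```

```bash
python3 -c "
from h import *
go(.428,.163,.062)
p=env.camera('wrist');save(p,'w6');a=cv2.imread('pics/w6.png')[160:300,150:350];cv2.imwrite('pics/w6c.png',cv2.resize(a,(800,560),interpolation=cv2.INTER_CUBIC))
"
```

```text
t 11.55 pos [0.4281 0.1633 0.0456] rot [ 3.141 -0.     1.676] F [-0.4 -0.3  2. ] gap -0.002 
 units [-0.006 -0.002 -0.409] 0
```

View pics/w6c.png

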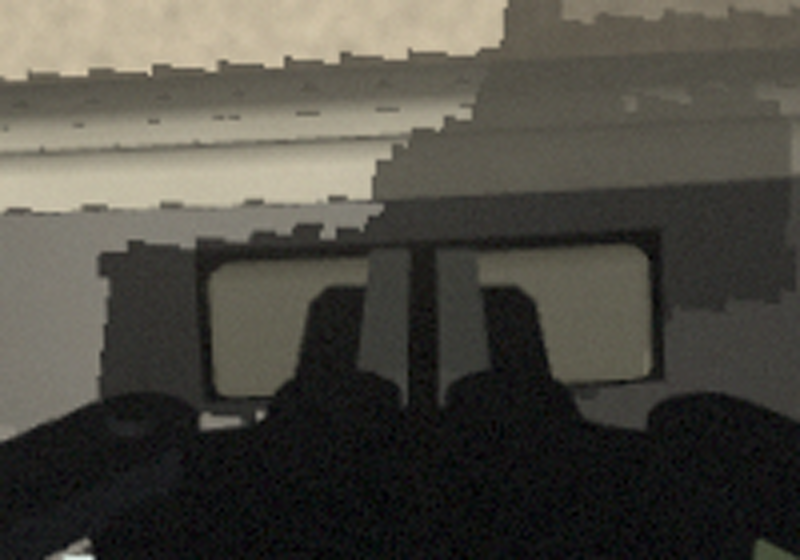

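{"name": "move_arm", "arguments": {"plan": [[0,0,0.02,0],[0,0,0.04,0],[0,0,0.05,0],[0,0,0.06,0],[0,0,0.07,0],[0,0,0.08,0],[0,0,0.09,0],[0,0,0.1,0],[0,0,0.1,0],[0,0,0.1,0]]}}

```text
time: 12.6
tcp_pos: [0.4281, 0.1633, 0.0417]
tool_rot: [3.141, -0.0, 1.676]
contact_force: [0.0, 1.2, 6.2]
finger_gap: 0.001
```

```bash
python3 -c "
from h import *
go(.612,-.254,.12,1.65)
p=env.camera('wrist');save(p,'w7');a=cv2.imread('pics/w7.png')[160:300,150:350];cv2.imwrite('pics/w7c.png',cv2.resize(a,(800,560),interpolation=cv2.INTER_CUBIC))
"
```

```text
t 12.6 pos [0.4281 0.1633 0.0417] rot [ 3.141 -0.     1.676] F [0.  1.2 6.2] gap 0.001 
 units [-10.858   3.472  -1.958] 0.3
```

View pics/w7c.png

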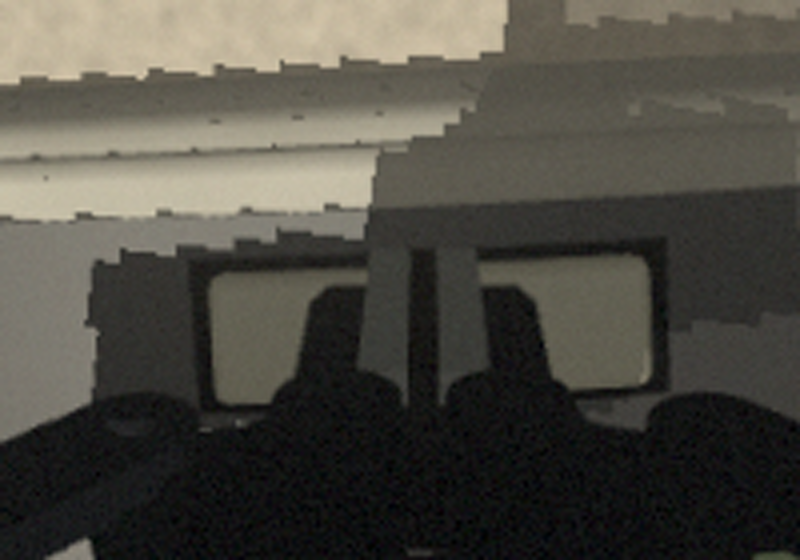

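{"name": "move_arm", "arguments": {"plan": [[0,0,-0.1,0],[0,0,-0.3,0],[0,0,-0.7,0],[0,0,-1.2,0],[0,0,-1.8,0],[0,0,-2.4,0],[0,0,-2.9,0],[0,0,-3.2,0],[0,0,-3.2,0],[0,0,-3.2,0]]}}

```text
time: 13.65
tcp_pos: [0.4277, 0.1632, 0.1694]
tool_rot: [-3.141, 0.0, 1.676]
contact_force: [-0.4, 0.2, -0.9]
finger_gap: -0.007
```

```bash
python3 -c "
from h import *
go(.612,-.254,.17,1.65)
p=env.camera('wrist');save(p,'w8');a=cv2.imread('pics/w8.png')[130:300,120:380];cv2.imwrite('pics/w8c.png',cv2.resize(a,(780,510),interpolation=cv2.INTER_CUBIC))
"
```

```text
t 13.65 pos [0.4277 0.1632 0.1694] rot [-3.141  0.     1.676] F [-0.4  0.2 -0.9] gap -0.007 
 units [-10.857   3.482  -0.016] 0.3
```

View pics/w8c.png

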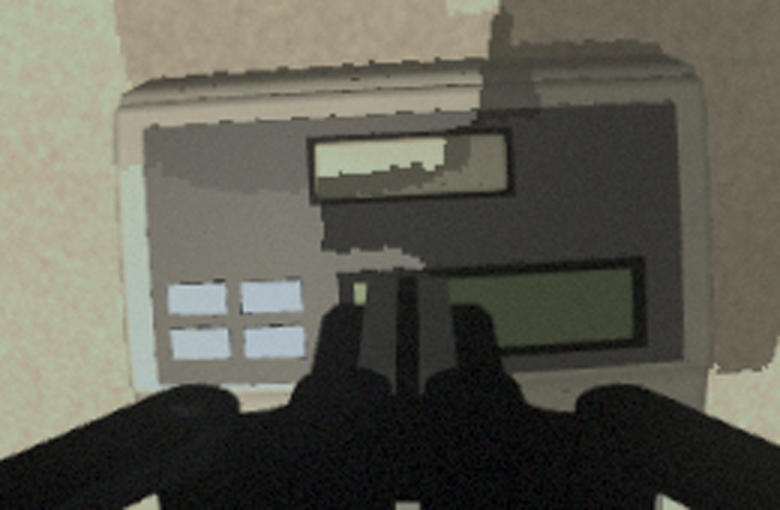

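{"name": "move_arm", "arguments": {"plan": [[-0.6,0.2,0,0],[-1.7,0.55,0,0],[-2.8,0.9,0,0],[-3.9,1.25,0,0],[-5.0,1.6,0,0],[-6.1,1.95,0,0],[-7.2,2.3,0,0],[-8.3,2.65,0,0],[-9.4,3.0,0,0.3],[-10.2,3.25,0,0.3]], "fingers": 0.6}}

```text
time: 14.7
tcp_pos: [0.6005, -0.2313, 0.1681]
tool_rot: [-3.14, -0.001, 1.648]
contact_force: [0.5, 1.0, -0.4]
finger_gap: 0.595
```

```bash
python3 -c "
from h import *
go(.612,-.254,.14,1.65)
p=env.camera('wrist');save(p,'w9')
for r in env.boxes_of('weight_large_mid',p)[:2]: print(r)
"
```

```text
t 14.7 pos [ 0.6005 -0.2313  0.1681] rot [-3.140e+00 -1.000e-03  1.648e+00] F [ 0.5  1.  -0.4] gap 0.595 
 units [-0.588  0.244  0.702] -0.02
{'point': [0.6128, -0.2576, 0.062], 'score': 0.69}
```

View pics/w9.png

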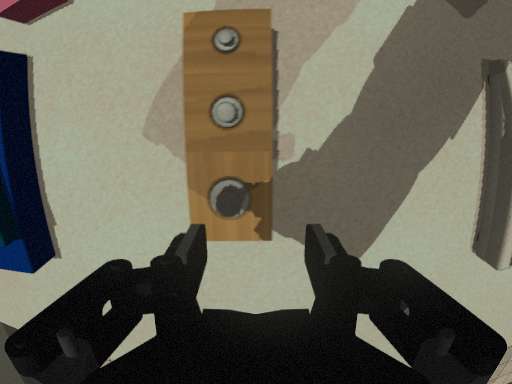

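```bash
python3 -c "
from h import *
p=env.camera('wrist')
a=p['pixels'][150:250,180:290];cv2.imwrite('pics/w9c.png',cv2.cvtColor(cv2.resize(a,(770,700),interpolation=cv2.INTER_CUBIC),cv2.COLOR_RGB2BGR))
print(fonz(p,232,197,.081),fonz(p,230,198,.063))
for q in [(184,14),(270,10),(271,240),(191,240)]: print(fonz(p,*q,.06))
"
```

```text
[ 0.60969629 -0.25194783  0.081     ] [ 0.61621716 -0.25480368  0.063     ]
[ 0.44714558 -0.309247    0.06      ]
[ 0.44025394 -0.23143401  0.06      ]
[ 0.65719391 -0.21270602  0.06      ]
[ 0.66401934 -0.29201956  0.06      ]
```

View pics/w9c.png

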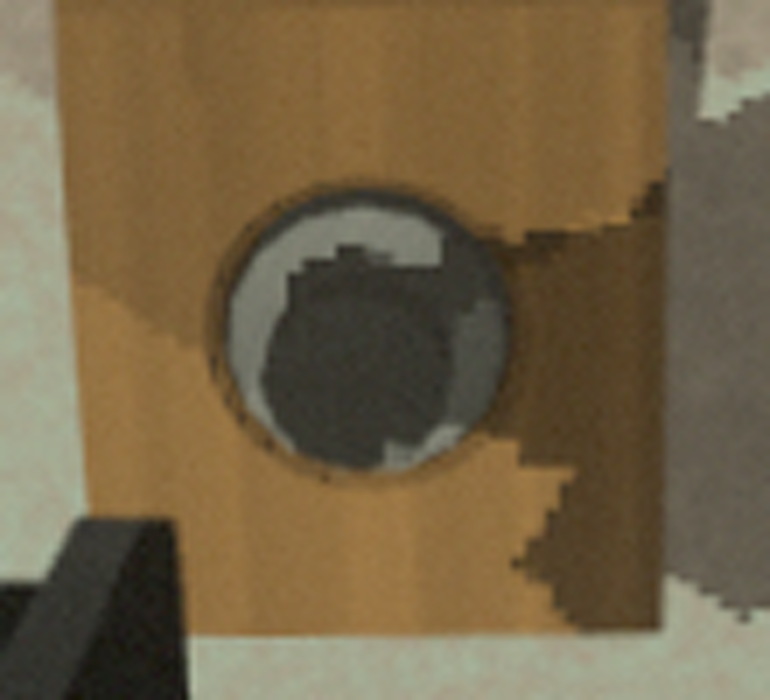

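```bash
python3 -c "
from h import *
p=env.camera('wrist')
print(fonz(p,231.4,203.6,.081),fonz(p,232.9,198.6,.063))
go(.613,-.253,.12,1.65)
"
```

```text
[ 0.61513125 -0.25009099  0.081     ] [ 0.61600324 -0.25000996  0.063     ]
t 14.9 pos [ 0.5998 -0.2291  0.1681] rot [-3.140e+00 -1.000e-03  1.649e+00] F [-0.1  0.8  0.9] gap 0.605 
 units [-0.622  0.283  1.203] -0.01
```

{"name": "move_arm", "arguments": {"plan": [[-0.1,0.05,0.1,0],[-0.2,0.1,0.3,0],[-0.35,0.2,0.5,0],[-0.5,0.27,0.8,0],[-0.59,0.29,1.1,0],[-0.59,0.29,1.3,0],[-0.59,0.29,1.4,0],[-0.59,0.29,1.4,0],[-0.59,0.29,1.4,0],[-0.59,0.29,1.4,0]]}}

```text
time: 15.9
tcp_pos: [0.6139, -0.2514, 0.1142]
tool_rot: [3.141, 0.001, 1.65]
contact_force: [0.6, 0.1, 0.6]
finger_gap: 0.602
```

```bash
python3 -c "
from h import *
go(.613,-.252,.05,1.65)
p=env.camera('wrist');save(p,'w10')
a=p['pixels'][140:290,150:350];cv2.imwrite('pics/w10c.png',cv2.cvtColor(cv2.resize(a,(800,600),interpolation=cv2.INTER_CUBIC),cv2.COLOR_RGB2BGR))
"
```

```text
t 15.9 pos [ 0.6139 -0.2514  0.1142] rot [3.141e+00 1.000e-03 1.650e+00] F [0.6 0.1 0.6] gap 0.602 
 units [-0.013 -0.023  1.604] 0.0
```

View pics/w10c.png

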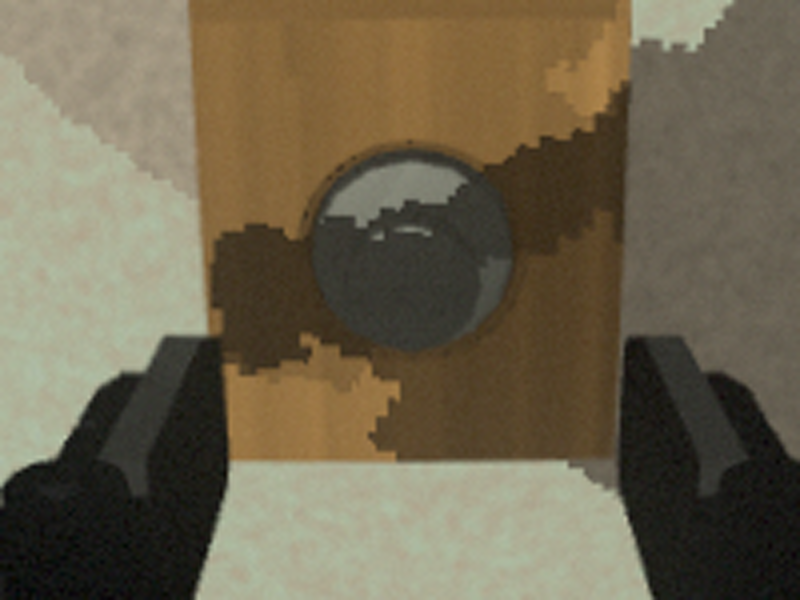

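```bash
python3 -c "
from h import *
p=env.camera('wrist')
print(fonz(p,150+412/4,140+287/4,.081),fonz(p,150+411/4,140+253/4,.063))
go(.614,-.253,.06,1.65)
"
```

```text
[ 0.61630792 -0.25299747  0.081     ] [ 0.61600018 -0.25334387  0.063     ]
t 16.0 pos [ 0.6139 -0.2514  0.114 ] rot [3.141 0.    1.65 ] F [-0.4 -0.4 -0.5] gap 0.596 
 units [-0.039  0.     1.35 ] 0.0
```

{"name": "move_arm", "arguments": {"plan": [[-0.02,0.01,0.15,0],[-0.04,0.02,0.35,0],[-0.04,0.03,0.6,0],[-0.04,0.03,0.85,0],[-0.04,0.03,1.05,0],[-0.04,0.03,1.2,0],[-0.04,0.03,1.3,0],[-0.04,0.03,1.35,0],[-0.04,0.03,1.35,0],[-0.04,0.03,1.35,0]]}}

```text
time: 17.0
tcp_pos: [0.6152, -0.253, 0.0598]
tool_rot: [3.141, 0.0, 1.65]
contact_force: [0.0, 0.5, -1.0]
finger_gap: 0.598
```

```bash
python3 -c "
from h import *
go(.615,-.253,.05,1.65)
p=env.camera('wrist');save(p,'w11')
a=p['pixels'][140:290,150:350];cv2.imwrite('pics/w11c.png',cv2.cvtColor(cv2.resize(a,(800,600),interpolation=cv2.INTER_CUBIC),cv2.COLOR_RGB2BGR))
"
```

```text
t 17.0 pos [ 0.6152 -0.253   0.0598] rot [3.141 0.    1.65 ] F [ 0.   0.5 -1. ] gap 0.598 
 units [-0.    -0.004  0.246] 0.0
```

View pics/w11c.png

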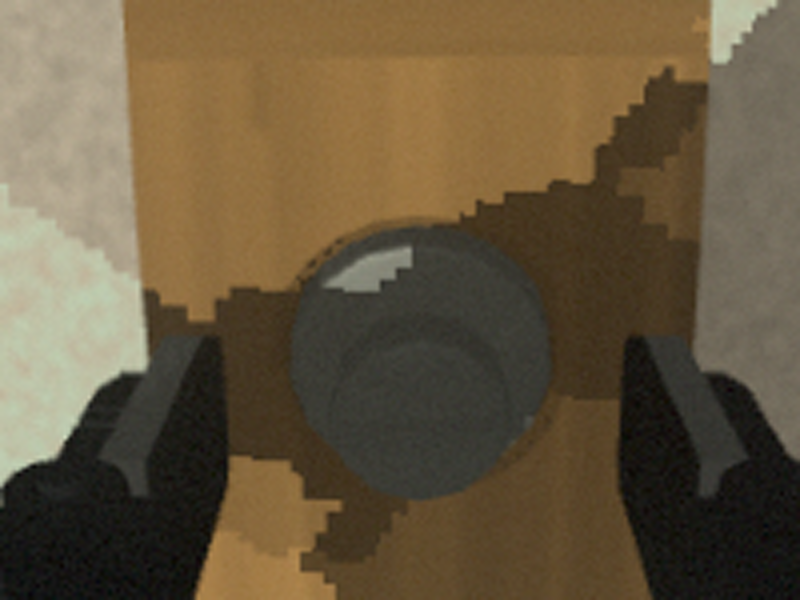

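{"name": "move_arm", "arguments": {"plan": [[0,0,0.03,0],[0,0,0.07,0],[0,0,0.11,0],[0,0,0.15,0],[0,0,0.19,0],[0,0,0.22,0],[0,0,0.24,0],[0,0,0.24,0],[0,0,0.24,0],[0,0,0.24,0]], "fingers": 0.38}}

```text
time: 18.05
tcp_pos: [0.6151, -0.2529, 0.0501]
tool_rot: [3.141, 0.0, 1.65]
contact_force: [0.5, 0.4, 0.7]
finger_gap: 0.38
```

```bash
python3 -c "
from h import *
go(.615,-.253,.05,1.65)
p=env.camera('wrist');save(p,'w12')
a=p['pixels'][140:290,150:350];cv2.imwrite('pics/w12c.png',cv2.cvtColor(cv2.resize(a,(800,600),interpolation=cv2.INTER_CUBIC),cv2.COLOR_RGB2BGR))
"
```

```text
t 18.05 pos [ 0.6151 -0.2529  0.0501] rot [3.141 0.    1.65 ] F [0.5 0.4 0.7] gap 0.38 
 units [-0.002 -0.001  0.001] 0.0
```

View pics/w12c.png

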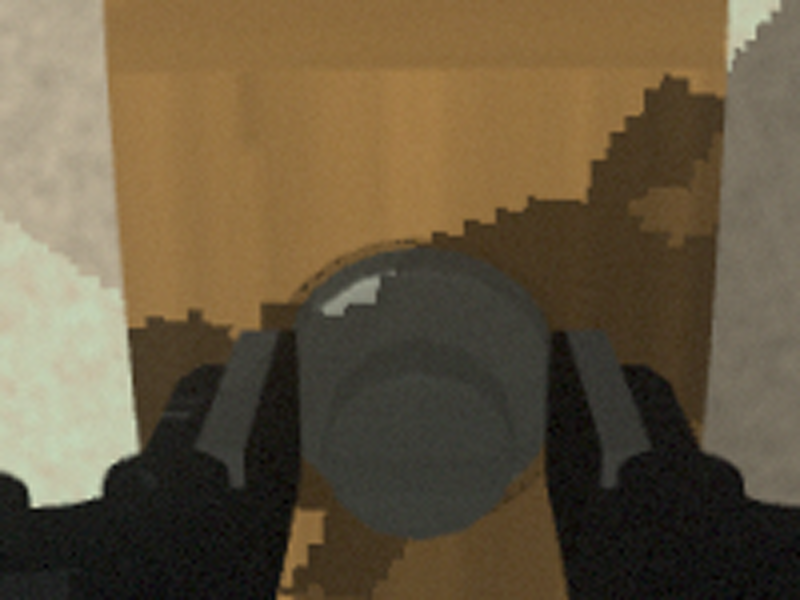

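{"name": "move_arm", "arguments": {"plan": [[0,0,0.01,0],[0,0,0.02,0],[0,0,0.03,0],[0,0,0.04,0],[0,0,0.05,0],[0,0,0.06,0],[0,0,0.07,0],[0,0,0.07,0],[0,0,0.07,0],[0,0,0.07,0]], "fingers": 0.33}}

```text
time: 19.1
tcp_pos: [0.615, -0.2529, 0.0472]
tool_rot: [-3.142, -0.0, 1.65]
contact_force: [0.8, -0.1, -0.5]
finger_gap: 0.336
```

No shoulder contact; close now.

{"name": "move_arm", "arguments": {"plan": [[0,0,0,0],[0,0,0,0],[0,0,0,0],[0,0,0,0],[0,0,0,0],[0,0,0,0],[0,0,0,0],[0,0,0,0],[0,0,0,0],[0,0,0,0]], "fingers": 0, "newtons": 60}}

```text
time: 20.1
tcp_pos: [0.6151, -0.2532, 0.0475]
tool_rot: [3.141, 0.001, 1.65]
contact_force: [-0.7, -1.8, 5.6]
finger_gap: 0.246
```

```bash
python3 -c "
from h import *
go(.615,-.253,.05,1.65)
p=env.camera('wrist');save(p,'w13')
a=p['pixels'][140:290,150:350];cv2.imwrite('pics/w13c.png',cv2.cvtColor(cv2.resize(a,(800,600),interpolation=cv2.INTER_CUBIC),cv2.COLOR_RGB2BGR))
"
```

```text
t 20.1 pos [ 0.6151 -0.2532  0.0475] rot [3.141e+00 1.000e-03 1.650e+00] F [-0.7 -1.8  5.6] gap 0.246 
 units [ 0.006 -0.003 -0.063] 0.0
```

View pics/w13c.png

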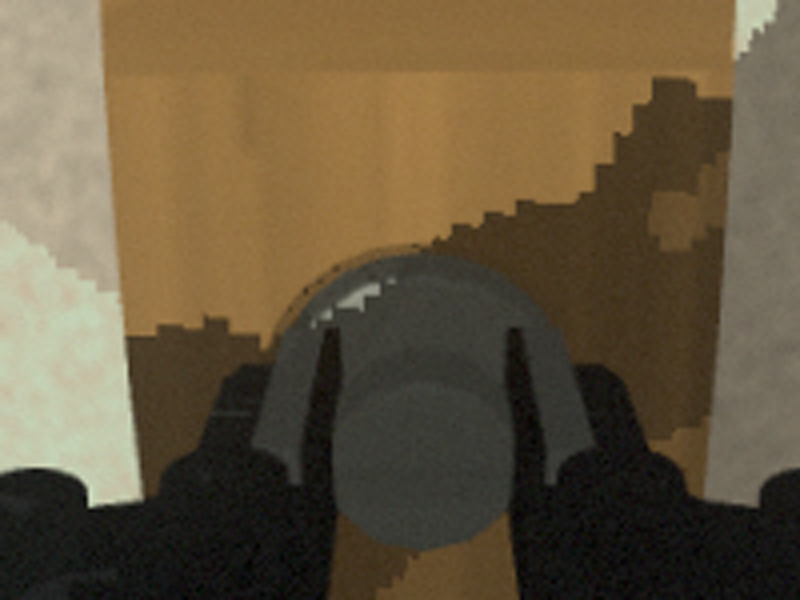

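{"name": "move_arm", "arguments": {"plan": [[0,0,-0.03,0],[0,0,-0.08,0],[0,0,-0.15,0],[0,0,-0.25,0],[0,0,-0.35,0],[0,0,-0.45,0],[0,0,-0.55,0],[0,0,-0.65,0],[0,0,-0.72,0],[0,0,-0.75,0]]}}

```text
time: 21.15
tcp_pos: [0.6151, -0.253, 0.0776]
tool_rot: [3.141, 0.0, 1.65]
contact_force: [-0.0, -0.0, -5.3]
finger_gap: 0.253
```

```bash
python3 -c "
from h import *
go(.615,-.253,.05,1.65)
p=env.camera('wrist');save(p,'w14')
a=p['pixels'][140:290,150:350];cv2.imwrite('pics/w14c.png',cv2.cvtColor(cv2.resize(a,(800,600),interpolation=cv2.INTER_CUBIC),cv2.COLOR_RGB2BGR))
"
```

```text
t 21.15 pos [ 0.6151 -0.253   0.0776] rot [3.141 0.    1.65 ] F [-0.  -0.  -5.3] gap 0.253 
 units [-0.    -0.003  0.689] 0.0
```

View pics/w14c.png

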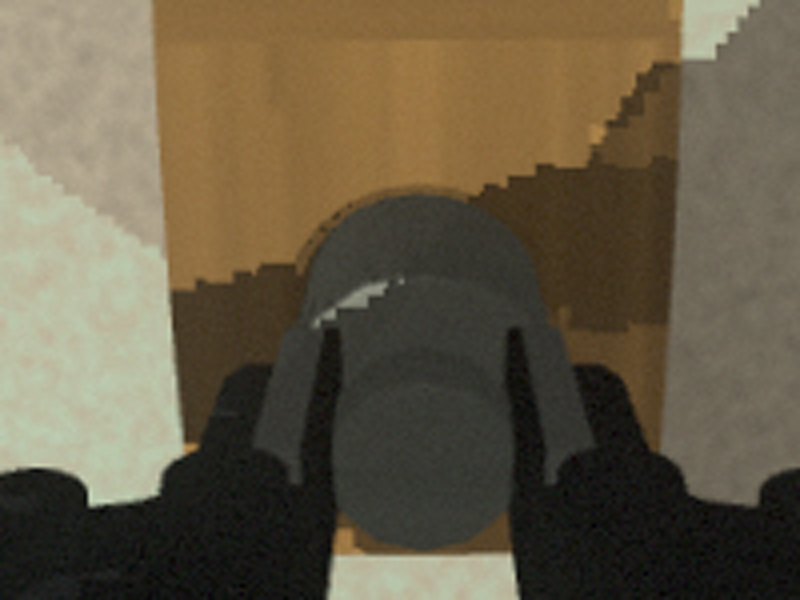

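{"name": "move_arm", "arguments": {"plan": [[0,0,-0.15,0],[0,0,-0.4,0],[0,0,-0.7,0],[0,0,-1.0,0],[0,0,-1.3,0],[0,0,-1.6,0],[0,0,-1.9,0],[0,0,-2.15,0],[0,0,-2.35,0],[0,0,-2.45,0]]}}

```text
time: 22.2
tcp_pos: [0.6152, -0.253, 0.176]
tool_rot: [3.141, 0.0, 1.65]
contact_force: [-1.2, 0.7, -5.1]
finger_gap: 0.251
```

```bash
python3 -c "
from h import *
go(.591,.186,.175,1.709)
"
```

```text
t 22.2 pos [ 0.6152 -0.253   0.176 ] rot [3.141 0.    1.65 ] F [-1.2  0.7 -5.1] gap 0.251 
 units [10.989  0.267  0.025] -0.67
```

{"name": "move_arm", "arguments": {"plan": [[0.15,0,0,0],[0.5,0,0,0],[1.0,0.05,0,0],[1.6,0.05,0,0],[2.3,0.1,0,0],[3.0,0.1,0,0],[3.7,0.15,0,0],[4.4,0.15,0,0],[5.1,0.2,0,0],[5.8,0.2,0,0]]}}

```text
time: 23.2
tcp_pos: [0.6038, -0.0182, 0.175]
tool_rot: [-3.141, -0.0, 1.651]
contact_force: [-0.0, 0.9, -4.6]
finger_gap: 0.246
```

{"name": "move_arm", "arguments": {"plan": [[0.7,0,0,0],[1.4,0,0,0],[2.1,0.05,0,0],[2.8,0.05,0,0],[3.5,0.1,0,0],[4.1,0.1,0,0],[4.6,0.1,0,0],[4.9,0.1,0,0],[5.1,0.1,0,0],[5.19,0.1,0,0]]}}

```text
time: 24.2
tcp_pos: [0.5917, 0.187, 0.1751]
tool_rot: [-3.141, 0.0, 1.651]
contact_force: [0.5, 0.4, -4.6]
finger_gap: 0.243
```

```bash
python3 -c "
from h import *
go(.5925,.186,.135)
p=env.camera('wrist');save(p,'w15')
a=p['pixels'][60:360,50:450];cv2.imwrite('pics/w15c.png',cv2.cvtColor(cv2.resize(a,(800,600),interpolation=cv2.INTER_CUBIC),cv2.COLOR_RGB2BGR))
p=env.camera('top');save(p,'t15')
a=p['pixels'][120:240,130:280];cv2.imwrite('pics/t15c.png',cv2.cvtColor(cv2.resize(a,(750,600),interpolation=cv2.INTER_CUBIC),cv2.COLOR_RGB2BGR))
p=env.camera('scene');save(p,'s15')
a=p['pixels'][120:260,220:360];cv2.imwrite('pics/s15c.png',cv2.cvtColor(cv2.resize(a,(600,600),interpolation=cv2.INTER_CUBIC),cv2.COLOR_RGB2BGR))
"
```

```text
t 24.2 pos [0.5917 0.187  0.1751] rot [-3.141  0.     1.651] F [ 0.5  0.4 -4.6] gap 0.243 
 units [-0.027  0.018  1.002] 0
```

View pics/w15c.png

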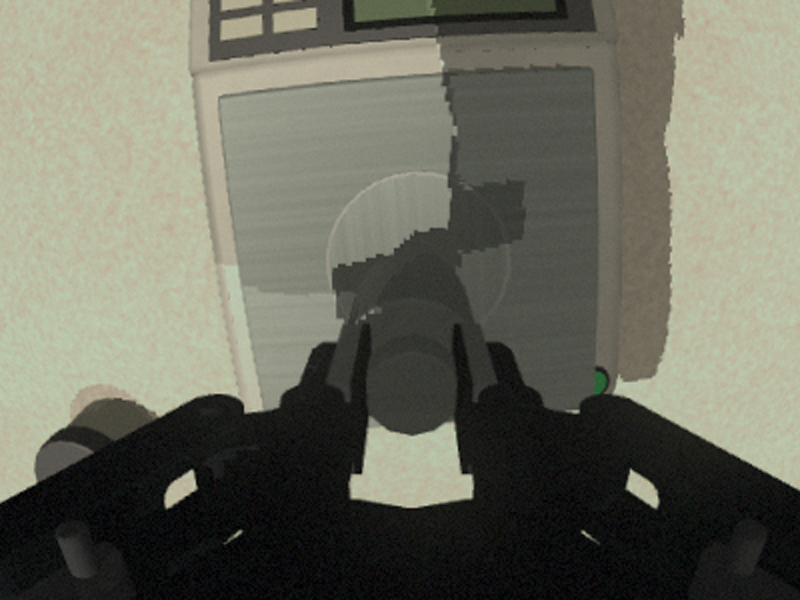

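View pics/s15c.png

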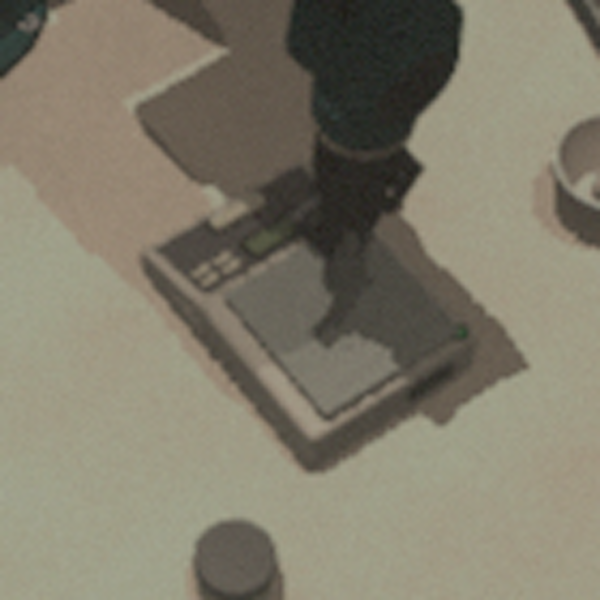

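```bash
python3 -c "
from h import *
p=env.camera('wrist')
P=[fonz(p,50+u/2,60+v/2,.088)[:2] for u,v in [(327,258),(511,250),(418,173),(345,212),(492,212),(500,296)]]
print(np.round(P,4))
from scipy.optimize import least_squares
P=np.array(P);r=least_squares(lambda c:np.hypot(*(P-c).T)-.04,[.59,.186]);print(r.x,r.fun)
C=[fonz(p,50+u/2,60+v/2,.088)[:2] for u,v in [(219,97),(593,67)]];print(C)
C=np.array(C);m=C.mean(0);d=C[1]-C[0];print(np.linalg.norm(d)); n=np.array([d[1],-d[0]])/np.linalg.norm(d);print('centre via edge',m+n*.08,m-n*.08)
R=np.array(p['R']);print(-R.T@p['t'])
"
```

```text
[[0.5956 0.1498]
 [0.5858 0.2287]
 [0.5561 0.186 ]
 [0.5749 0.1566]
 [0.57   0.2186]
 [0.6069 0.2264]]
[0.59628947 0.18932586] [-0.00051281  0.00070263  0.00035655 -0.00089181 -0.00066545 -0.00147128]
[array([0.52884418, 0.09943637]), array([0.50390059, 0.25571079])]
0.15825257487017894
centre via edge [0.59537239 0.19018309] [0.43737238 0.16496407]
[0.52697885 0.18059165 0.33409012]
```

{"name": "move_arm", "arguments": {"plan": [[0.02,0.03,0.1,0],[0.02,0.06,0.25,0],[0.02,0.06,0.45,0],[0.02,0.06,0.65,0],[0.02,0.06,0.83,0],[0.02,0.06,0.98,0],[0.02,0.06,1.1,0],[0.02,0.06,1.17,0],[0.02,0.06,1.2,0],[0.02,0.06,1.2,0]]}}

```text
time: 25.4
tcp_pos: [0.5945, 0.1873, 0.1272]
tool_rot: [3.142, -0.0, 1.65]
contact_force: [0.2, -0.4, -5.0]
finger_gap: 0.253
```

```bash
python3 -c "
from h import *
go(.594,.188,.1215)
p=env.camera('wrist');save(p,'w16')
a=p['pixels'][60:360,50:450];cv2.imwrite('pics/w16c.png',cv2.cvtColor(cv2.resize(a,(800,600),interpolation=cv2.INTER_CUBIC),cv2.COLOR_RGB2BGR))
"
```

```text
t 25.4 pos [0.5945 0.1873 0.1272] rot [ 3.142 -0.     1.65 ] F [ 0.2 -0.4 -5. ] gap 0.253 
 units [ 0.019 -0.01   0.142] 0
```

View pics/w16c.png

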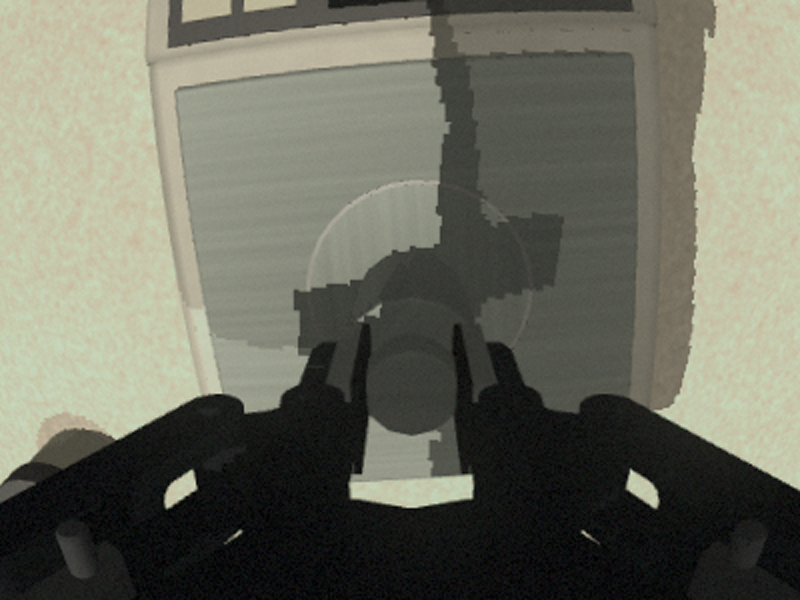

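{"name": "move_arm", "arguments": {"plan": [[0.03,0,0.02,0],[0.05,0,0.04,0],[0.05,0,0.06,0],[0.05,0,0.07,0],[0.05,0,0.08,0],[0.05,0,0.09,0],[0.05,0,0.1,0],[0.05,0,0.11,0],[0.05,0,0.12,0],[0.05,0,0.12,0]]}}

```text
time: 26.45
tcp_pos: [0.5943, 0.1892, 0.1223]
tool_rot: [-3.142, 0.0, 1.65]
contact_force: [-0.5, 0.3, -5.1]
finger_gap: 0.25
```

{"name": "move_arm", "arguments": {"plan": [[0,0,0.005,0],[0,0,0.01,0],[0,0,0.015,0],[0,0,0.02,0],[0,0,0.025,0],[0,0,0.03,0],[0,0,0.035,0],[0,0,0.04,0],[0,0,0.04,0],[0,0,0.04,0]]}}

```text
time: 27.45
tcp_pos: [0.5945, 0.1892, 0.1215]
tool_rot: [3.141, 0.0, 1.65]
contact_force: [-3.4, -2.2, 6.8]
finger_gap: 0.249
```

{"name": "move_arm", "arguments": {"plan": [[0,0,-0.005,0],[0,0,-0.01,0],[0,0,-0.015,0],[0,0,-0.015,0],[0,0,-0.015,0],[0,0,-0.015,0],[0,0,-0.015,0],[0,0,-0.015,0],[0,0,-0.015,0],[0,0,-0.015,0]]}}

```text
time: 28.45
tcp_pos: [0.5944, 0.1892, 0.1215]
tool_rot: [3.141, 0.0, 1.65]
contact_force: [-1.4, -2.3, 5.0]
finger_gap: 0.248
```

{"name": "move_arm", "arguments": {"plan": [[0,0,-0.005,0],[0,0,-0.01,0],[0,0,-0.01,0],[0,0,-0.01,0],[0,0,-0.01,0],[0,0,-0.01,0],[0,0,-0.01,0],[0,0,-0.01,0],[0,0,-0.01,0],[0,0,-0.01,0]]}}

```text
time: 29.45
tcp_pos: [0.5941, 0.1893, 0.1216]
tool_rot: [-3.141, -0.0, 1.65]
contact_force: [-0.1, -0.5, -4.7]
finger_gap: 0.249
```

{"name": "move_arm", "arguments": {"plan": [[0,0,0.003,0],[0,0,0.006,0],[0,0,0.007,0],[0,0,0.007,0],[0,0,0.007,0],[0,0,0.007,0],[0,0,0.007,0],[0,0,0.007,0],[0,0,0.007,0],[0,0,0.007,0]], "newtons": 40}}

```text
time: 30.45
tcp_pos: [0.5943, 0.1892, 0.1216]
tool_rot: [3.141, -0.0, 1.65]
contact_force: [-1.2, -0.8, -0.7]
finger_gap: 0.245
```

Resting nearly free; open.

{"name": "move_arm", "arguments": {"plan": [[0,0,0,0],[0,0,0,0],[0,0,0,0],[0,0,0,0],[0,0,0,0],[0,0,0,0],[0,0,0,0],[0,0,0,0],[0,0,0,0],[0,0,0,0]], "fingers": 0.5}}

```text
time: 31.45
tcp_pos: [0.5943, 0.1892, 0.1215]
tool_rot: [-3.142, 0.0, 1.65]
contact_force: [0.2, 0.8, -0.5]
finger_gap: 0.5
```

```bash
python3 -c "
from h import *
go(.594,.188,.1215)
p=env.camera('wrist');save(p,'w17')
a=p['pixels'][60:360,50:450];cv2.imwrite('pics/w17c.png',cv2.cvtColor(cv2.resize(a,(800,600),interpolation=cv2.INTER_CUBIC),cv2.COLOR_RGB2BGR))
"
```

```text
t 31.45 pos [0.5943 0.1892 0.1215] rot [-3.142  0.     1.65 ] F [ 0.2  0.8 -0.5] gap 0.5 
 units [-0.03  -0.01  -0.001] 0
```

View pics/w17c.png

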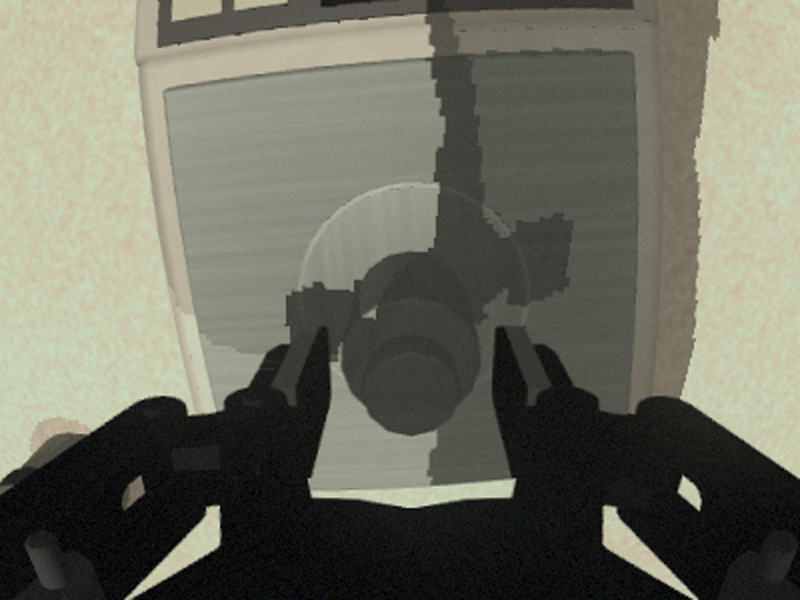

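Standing free, near the ring's centre. Rise straight up.

{"name": "move_arm", "arguments": {"plan": [[0,0,-0.1,0],[0,0,-0.25,0],[0,0,-0.5,0],[0,0,-0.8,0],[0,0,-1.2,0],[0,0,-1.6,0],[0,0,-2.0,0],[0,0,-2.4,0],[0,0,-2.7,0],[0,0,-2.8,0]]}}

```text
time: 32.5
tcp_pos: [0.5948, 0.1894, 0.2357]
tool_rot: [3.139, -0.0, 1.65]
contact_force: [0.1, -0.3, -0.5]
finger_gap: 0.505
```

{"name": "move_arm", "arguments": {"plan": [[-0.5,-0.2,0,0],[-1.3,-0.5,0,0],[-2.2,-0.8,0,0],[-3.1,-1.1,0,0],[-4.0,-1.4,0,0],[-4.9,-1.7,0,0],[-5.5,-1.9,0,0],[-5.9,-2.0,0,0],[-6.0,-2.0,0,0],[-6.0,-2.0,0,0]]}}

```text
time: 33.5
tcp_pos: [0.5337, -0.0566, 0.2336]
tool_rot: [3.141, -0.0, 1.649]
contact_force: [0.1, 0.6, -0.3]
finger_gap: 0.503
```

```bash
python3 -c "
from h import *
go(.594,.188,.1215)
p=env.camera('top');save(p,'t17')
a=p['pixels'][120:240,130:280];cv2.imwrite('pics/t17c.png',cv2.cvtColor(cv2.resize(a,(750,600),interpolation=cv2.INTER_CUBIC),cv2.COLOR_RGB2BGR))
p=env.camera('scene');save(p,'s17')
a=p['pixels'][120:280,140:400];cv2.imwrite('pics/s17c.png',cv2.cvtColor(cv2.resize(a,(780,480),interpolation=cv2.INTER_CUBIC),cv2.COLOR_RGB2BGR))
"
```

```text
t 33.5 pos [ 0.5337 -0.0566  0.2336] rot [ 3.141 -0.     1.649] F [ 0.1  0.6 -0.3] gap 0.503 
 units [5.977 1.983 2.802] 0
```

View pics/t17c.png

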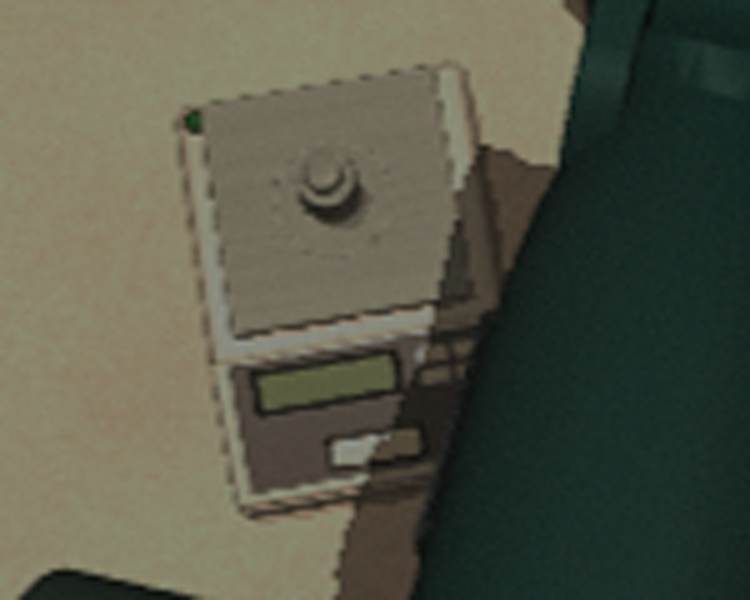

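View pics/s17c.png

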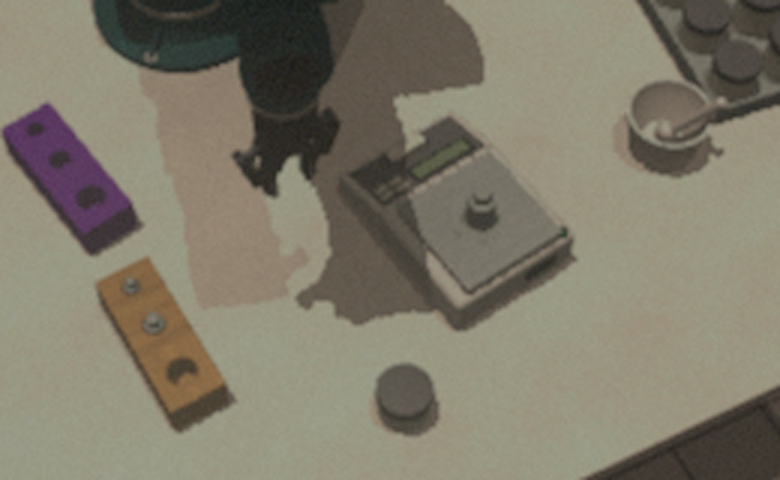

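```bash
python3 -c "
from h import *
import pickle
p=pickle.load(open('P.pkl','rb'))['top']
f=lambda u,v,z:onz(p,(u+.5)/5-.5+130,(v+.5)/5-.5+120,z)
print(f(329,184,.137),f(326,171,.155))
P=np.array([f(*q,.088) for q in [(205,103),(438,70),(475,298),(234,338)]]);print(P,P.mean(0))"
```

```text
[0.58941969 0.1855447  0.137     ] [0.5934382  0.18524143 0.155     ]
[[0.65975872 0.27512237 0.088     ]
 [0.67945391 0.1183796  0.088     ]
 [0.52216845 0.0948433  0.088     ]
 [0.49860077 0.25411798 0.088     ]] [0.58999546 0.18561581 0.088     ]
```

Weight axis is within about 2 mm of the pan centre and upright. Handing in.

```bash
python3 -c "
from h import *
print(env.job_done()); print(env.observe()['time'])"
```

```text
the job is handed in; nothing more can be done
None
the job is handed in; nothing more can be done
```

The balance was zeroed and the largest weight now stands upright in the middle of the pan. I handed the job in at about 34 s.

- **Zeroing:** I pressed the key once with the pan empty and the fingers shut. The force reached 6.2 N, above the 3.5 N that holds the key fully down. The wrist picture showed the key sunk, and it came back up afterwards.
- **Placing the weight:** I gripped the 0.5 kg weight by its knob and lifted it straight up out of its pocket. On set-down it was first pressed into the pan with about 12 N. I eased that off to almost nothing before opening the fingers.
- **Last checks:** In the top view the weight is upright, with its axis 1–3 mm from the pan centre (0.589–0.593, 0.185 against 0.590, 0.186). In the scene view the other two weights, the jar and the mortar look untouched. The arm was clear of everything.

Two measurements disagreed:
- **Fingertip position:** The shut fingertips met the key about 30 mm lower in TCP height than the stated offset of 14 mm ahead of the TCP would give. I went by contact force and pictures instead.
- **Camera agreement:** The wrist and top cameras differed by 3–6 mm, mostly in x. I used values close to the wrist camera's. The final centring figure above compares weight and pan within the top camera alone.

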